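# Slide the uncapped polish bottle home into its stall

### The job

The tall yellow bottle of playfield polish is uncapped and would dribble if picked up, so put it away by sliding: push it gently with the fingertips, low on its body so that it stays upright, across the bench and into the empty stall of the steel bottle rack until it is fully home against the back plate. Do not grip or lift it, do not touch its spout, leave everything else on the bench undisturbed, and finish with the hand clear.

Things in the scene. Friction and masses are not known exactly. Their poses are not given: they have to be found in the camera images.
- bottle: The tall narrow bottle to slide: upright yellow plastic cylinder 34 mm in diameter with a white paper band; the straight body is 72 mm high, its spout brings it to 110 mm. About 0.1 kg, it varies. Origin: centre of its underside, z up. Loose on the bench; pushed low (below about 20 mm) it slides, pushed above about 25 to 30 mm it tips over.
- spout: The uncapped top of the bottle, fixed to it: yellow shoulder and black conical nozzle, from 72 to 110 mm above the bottle's underside, 33 mm wide at the bottom and 5 mm at the tip. Origin: on the bottle's axis, 72 mm above the underside. Not to be touched, not by the hand above the fingers either.
- rack: Bottle rack of grey steel, fixed: back plate 168 mm long, 36 mm high, and 4 dividers 3 mm thick, 26 mm high, reaching 28 mm forward of it, making 3 stalls 52 mm wide inside, open above and towards the robot. Origin: bench level, middle of the back plate's front face; x points from the open front into the back plate, y along it. Stall centres at y = -55, 0, 55 mm, dividers between and at the ends.
- pad: Blue blotting disc, paper thin and flush with the bench, 33 mm in diameter, fixed in the middle of the one empty stall. Origin: its centre, 20 mm in front of the back plate; axes as the rack's. The yellow bottle standing on its centre is still 3 mm short of the back plate.
- can: Bystander in another stall: small blue tin with a white band and a red cap, 38 mm in diameter, 82 mm high. Origin: centre of its underside.
- tub: Bystander in another stall: grey grease tub with a green lid, 38 mm in diameter, 50 mm high. Origin: centre of its underside.
- target_a: Bystander: red plastic drop target lying flat, about 99 by 26 by 10 mm. Origin: underside, near its middle; x along its length.
- target_b: Bystander: a second red drop target, the same.
- leveller: Bystander: cast iron leg leveller standing on its round 42 mm foot, threaded stud up, 84 mm high. Origin: centre of its underside.
- coil_stop: Bystander: white nylon coil stop, 24 mm in diameter, 24 mm high. Origin: centre of its underside.
- flipper: Bystander: white flipper bat with a black rubber ring, lying flat, about 80 by 25 by 23 mm. Origin: underside, near its middle; x along its length.
- driver: Bystander: screwdriver with an orange handle, 190 mm long, lying flat. Origin near its middle, x along its length.
Mind the look-alikes: they are no part of the job. What is shaped like the rack but green, pink or purple is not meant.

How it is judged:
At the end, for the whole second after the job is handed in: The bottle stands upright and at rest on the bench in the empty stall, between its dividers, with its side within 6 mm of the back plate (x of bottle in the frame of rack above -0.023 m and y of bottle in the frame of pad between -0.014 and 0.014 m and x of bottle in the frame of pad below 0.006 m and angle between bottle's own z axis and vertical below 0.05 rad and height (world z) of bottle below 0.004 m and linear speed of bottle below 0.01 m/s); the robot touches nothing.
It fails at once if the bottle is lifted off the bench, or tipped by more than about 11 degrees (angle between bottle's own z axis and vertical above 0.2 rad or height (world z) of bottle above 0.01 m).
It fails at once if the bottle is taken between the fingers (horizontal distance between the grasp point and bottle below 0.009 m and height (world z) of the grasp point below 0.09 m).
It fails at once if the spout is touched (contact force between any of the fingers, the arm and spout above 0.2 N).
It fails at once if the bottle is shoved or flicked faster than 0.4 m/s (linear speed of bottle above 0.4 m/s).
It fails at once if another thing on the bench is disturbed (moved more than 15 mm, or stood thing tipped by more than about 14 degrees) (distance of any of can, tub, target_a, target_b, leveller, coil_stop, flipper, driver from where it was at the start of the episode above 0.015 m or angle between any of can, tub, leveller's own z axis and vertical above 0.25 rad).
It also fails if it takes over 48 s, if anything falls off the work surface, if the arm or the gripper's body presses on something with over 40 N, if the wrist force passes 120 N, or if a joint passes its speed limit or range.

### The arm

A 6-joint arm with a two-finger parallel gripper is mounted at the origin on the work surface. World frame = base frame: x ahead of the robot, y to its left, z up, the work surface at z = 0. Lengths are in m, angles in rad, forces in N, time in s.
With the tool pointing down it reaches from about 0.375 to 0.9 m from the base axis. Payload 3.1 kg.
Tool frame: the origin (TCP) lies at the very end of the fingers, on their centre line; the grasp point (between the pads) lies 19 mm behind it; x points along the fingers, z is the direction in which the jaws open and shut, and the axes are right-handed (so a half turn about x gives the same grasp; the last joint's range is limited). The gripper opens to 85 mm and grips with 20 to 120 N. Pads are 22 mm wide; open, the fingers measure 114 mm over their backs; the gripper's body (76 mm by 85 mm) begins 54 mm behind the grasp point. The pads swing forward as they close: fully open they stand 13 mm farther back than shut.
Start: joints at [1.083, 0.527, 1.433, -0, 1.181, -0.178], TCP at [0.19, 0.595, 0.231] pointing down, gripper open.
Joint ranges: [-3.08, 3.08], [-0.75, 2.2], [0.22, 2.44], [-1.43, 4.57], [0, 2.65], [-2.85, 2.85]. Speed limits (rad/s): [2.79, 2.79, 3.14, 3.14, 3.14, 3.14].

### API

Orientations are given as a unit quaternion [x, y, z, w].
In Python, from station import manip, viewer, job gives the robot as it stands.
- The arm moves only by the tool move_arm, never from a script. Its argument "deltas" is one flat list of numbers, 7 for each row, row after row: the finger opening in mm, from 0 to 85.4, then the shift along the tool's x, y, z in mm, then the turn, a rotation vector about the tool's x, y, z in degrees. In form: [jaw, tx, ty, tz, rx, ry, rz, jaw, tx, ty, tz, rx, ry, rz, ...]. A call has 1 to 10 rows; each row shifts and turns the commanded pose from where the row before left it, along the tool's axes as they then stand; what a row does not reach is not made up. A row lasts 1/10 s, in which the tool goes at most 50 mm and 8.59 degrees, less where a joint would pass 70% of its speed; a pose out of reach is approached as far as the arm can. A call is refused whole if a number of a shift passes 50 or a number of a turn 8.59, either way. A call with a gripper value outside its range is refused whole. The fingers move at their own pace and stop on an object; "force" is the grip in N (left out, the last holds). Time passes only in rows, so rows that do not move let the fingers close. It gives the time, the measured TCP pose, the force and the opening at its end, in the units of the state.
- manip.sense(): the state, without advancing time (a new reading comes with each control period).
- viewer.snapshot(name): name is "scene" or "side" or "wrist"; returns a dict with "image" (480x640x3 uint8, red, green, blue), "depth" (480x640 float32, m along the optical axis (not along the pixel's ray), 0 where there is no reading), "fovy" (degrees; the focal length in pixels is half the picture's height over the tangent of half this angle, whatever the lens; pixels are square), "cx", "cy" (the principal point, pixels), "R" (3x3) and "t" (3): a world point X has camera coordinates R X + t. Camera axes: x right, y down, z forward; pixel columns grow to the right and rows downward; lengths in m; the calibration is good to about 2 mm. The wrist camera is an equidistant fisheye: a pixel r from the principal point sees the ray r / f radians off the axis. A picture is of the moment at which its call begins.
- job.sign_off(): hands the job in, once; it reports no verdict.
The state is a dict: "t": time; "q": joint angles; "qd": joint speeds; "tau": joint torques, N m; "tcp_pos": TCP position; "tool_rot": TCP orientation; "force": force on the tool from outside, world axes, zero at the start; "ft_torque": the same for the moment, N m; "finger_gap": opening from 0.0 (shut) to 1.0 (fully open).
Only numpy, scipy, OpenCV 4.12 (cv2) and the standard library are available. Lean on these libraries where they do the work, as an engineer would, in place of code of your own. Each camera call takes 0.05 s, during which the arm holds its last target.

## Working session

There is one attempt and no reset: what is moved stays moved. The work goes in short steps, Python scripts to look and compute and a tool call to move; the robot and the scene stay as the last step left them, time stands still between calls to the robot, and variables do not carry over. Pictures are saved under pics/ and viewed, and the job is handed in when it is done.

Besides the shell and the picture viewer there is one more tool, called after "Request:" as name(argument=value, ...) on one line, values as JSON. move_arm: Moves the arm, as the interface text tells. Its arguments: {"type":"object","properties":{"deltas":{"type":"array"},"force":{"type":"number"}},"required":["deltas"]}

```bash
mkdir -p pics; ls; python3 - <<'E'
from station import manip, viewer, job
import cv2
print(manip.sense())
for n in ["scene","side"]:
    s=viewer.snapshot(n); cv2.imwrite(f"pics/{n}0.png",s["image"][:,:,::-1]); print(n,s["fovy"],s["cx"],s["cy"],s["R"],s["t"])
E
```

```text
pics
{'t': 0.0, 'q': array([ 1.08349415e+00,  5.28465958e-01,  1.43388184e+00,  2.49778979e-05,
        1.18140761e+00, -1.78457994e-01]), 'qd': array([ 0.00268553,  0.00025738, -0.00073679, -0.00092133,  0.00175054,
        0.00010845]), 'tau': array([-5.24243460e-04, -4.42352235e+01, -1.78025419e+01, -2.38353168e-04,
        8.44458584e-03,  6.65626487e-06]), 'tcp_pos': array([0.1895779 , 0.59481355, 0.23034026]), 'tool_rot': array([-0.41746977,  0.57164775,  0.4168158 ,  0.57026523]), 'force': array([-0.06621515, -0.95638197,  0.73198933]), 'ft_torque': array([-0.04189802, -0.05453907,  0.0023947 ]), 'finger_gap': 0.9996818432684716}
scene 52.058968568162356 315.2153422057206 244.67675635529523 [[-6.17055378e-01  7.86919725e-01 -7.63423173e-05]
 [ 6.30501550e-01  4.94343547e-01 -5.98408099e-01]
 [-4.70861398e-01 -3.69299070e-01 -8.01191451e-01]] [ 0.29476546 -0.25222419  1.43330119]
side 55.34575330054472 315.9764847094849 244.5065281302996 [[ 0.9986722  -0.04621518  0.02275953]
 [-0.01310392 -0.65516302 -0.75537389]
 [ 0.04982095  0.75407266 -0.65489869]] [-0.46669916  0.06864606  0.90711027]
```

View pics/scene0.png

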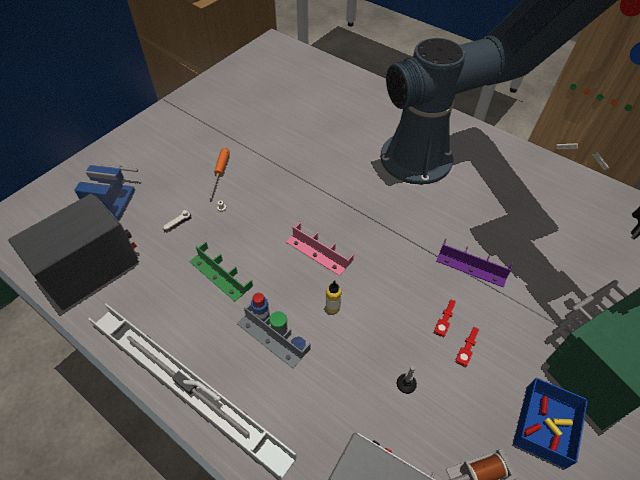

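View pics/side0.png

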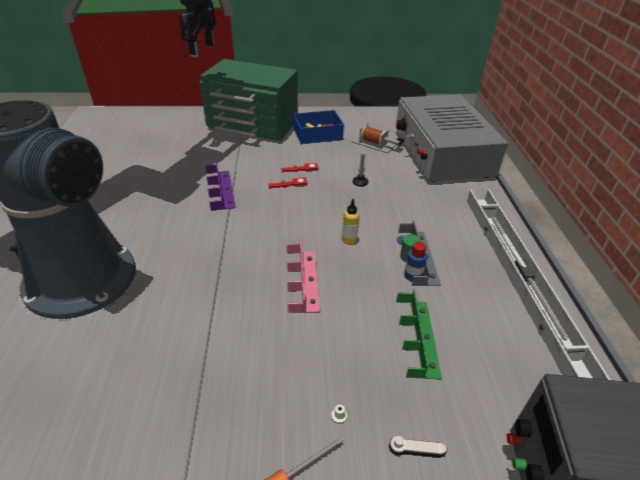

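Scene view: the bottle is at (333,297). The grey rack is at about (273,335), with the can at (259,302), the tub at (279,321) and the empty stall with its blue pad at (299,344). The look-alike racks are green (222,272), pink (320,248) and purple (473,262). Next I'll take a close crop and measure.

```bash
cat > h.py <<'E'
import numpy as np, cv2
from station import manip, viewer, job
def world(s):
    h,w=s["depth"].shape; f=h/2/np.tan(np.radians(s["fovy"])/2)
    v,u=np.mgrid[:h,:w]; d=s["depth"]
    P=np.stack([(u-s["cx"])/f*d,(v-s["cy"])/f*d,d],-1)
    return (P-s["t"])@s["R"]
def proj(s,X):
    f=240/np.tan(np.radians(s["fovy"])/2); c=np.asarray(X)@s["R"].T+s["t"]
    return np.stack([c[...,0]/c[...,2]*f+s["cx"],c[...,1]/c[...,2]*f+s["cy"]],-1)
def circ(p,r=None):
    from scipy.optimize import least_squares
    return p
E
python3 - <<'E'
from h import *
im={}
for n,(x0,y0,x1,y1) in dict(scene=(230,260,390,380),side=(320,180,480,300)).items():
    s=viewer.snapshot(n); W=world(s); I=s["image"]; hsv=cv2.cvtColor(I,cv2.COLOR_RGB2HSV)
    cv2.imwrite(f"pics/{n}1.png",cv2.resize(I[y0:y1,x0:x1,::-1],None,fx=5,fy=5,interpolation=cv2.INTER_CUBIC))
    m=np.zeros(I.shape[:2],bool); m[y0:y1,x0:x1]=1
    m&=s["depth"]>0
    H,S,V=hsv[...,0],hsv[...,1],hsv[...,2]
    for nm,k in dict(yel=(H>18)&(H<35)&(S>120),blue=(H>105)&(H<130)&(S>90),green=(H>50)&(H<75)&(S>120),red=((H<8)|(H>172))&(S>120)).items():
        k=k&m; nl,L,st,c=cv2.connectedComponentsWithStats(k.astype(np.uint8))
        for i in range(1,nl):
            if st[i,4]>25:
                p=W[L==i]; print(n,nm,st[i,4],c[i].round(),np.median(p,0).round(4),p.min(0).round(4),p.max(0).round(4))
    np.save(n+"W.npy",W)
E
```

```text
scene yel 143 [333. 294.] [0.5561 0.1124 0.0746] [0.5345 0.0905 0.0545] [0.5633 0.1216 0.0886]
scene yel 41 [332. 310.] [0.5591 0.1125 0.0103] [ 5.474e-01  9.490e-02 -3.000e-04] [0.563  0.122  0.0179]
scene blue 140 [260. 307.] [0.6745 0.001  0.0592] [ 0.649  -0.0364  0.0191] [0.684  0.0093 0.0843]
scene blue 117 [298. 343.] [0.6651 0.1002 0.0018] [ 0.6522  0.0848 -0.0027] [0.6877 0.1159 0.0383]
scene green 230 [238. 286.] [ 0.6469 -0.0948  0.0067] [ 0.6162 -0.1372 -0.0017] [ 0.6754 -0.0779  0.0384]
scene green 214 [278. 320.] [0.6683 0.0463 0.0505] [0.6495 0.0179 0.0196] [0.6848 0.0643 0.0564]
scene red 132 [258. 299.] [ 0.668  -0.0068  0.0815] [ 0.6533 -0.0219  0.0633] [0.6777 0.0036 0.0873]
side yel 183 [351. 218.] [0.5429 0.095  0.0739] [0.5291 0.0882 0.0021] [0.5774 0.2093 0.0876]
side yel 69 [349. 240.] [0.5431 0.0931 0.0124] [0.5286 0.0886 0.0016] [0.5602 0.1035 0.0207]
side blue 28 [400. 240.] [0.6584 0.1041 0.0037] [0.652  0.0915 0.0014] [0.6655 0.1163 0.0065]
side blue 219 [416. 260.] [ 0.658  -0.0213  0.0577] [ 0.6445 -0.0275  0.0057] [0.706  0.0563 0.07  ]
side blue 48 [408. 276.] [ 0.6515 -0.0206  0.0134] [ 0.6452 -0.0359  0.0052] [ 0.6583 -0.0109  0.0214]
side green 155 [410. 240.] [0.6595 0.0461 0.0523] [0.6464 0.0278 0.0051] [0.7034 0.1035 0.0555]
side green 113 [406. 296.] [ 0.634  -0.0809  0.0227] [ 0.6184 -0.1048  0.011 ] [ 0.6446 -0.0767  0.0396]
side red 163 [419. 249.] [ 0.6617 -0.0156  0.0828] [ 0.651  -0.0218  0.007 ] [0.7091 0.0808 0.0871]
```

View pics/scene1.png

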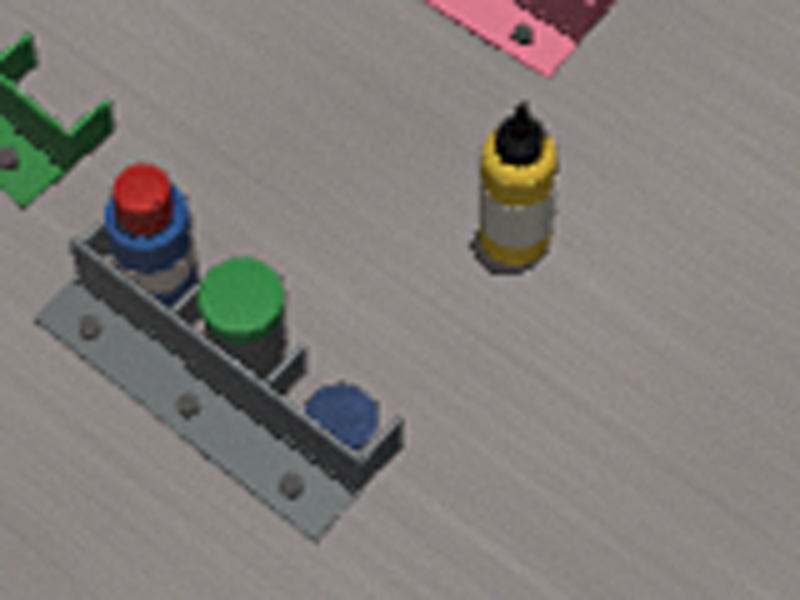

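View pics/side1.png

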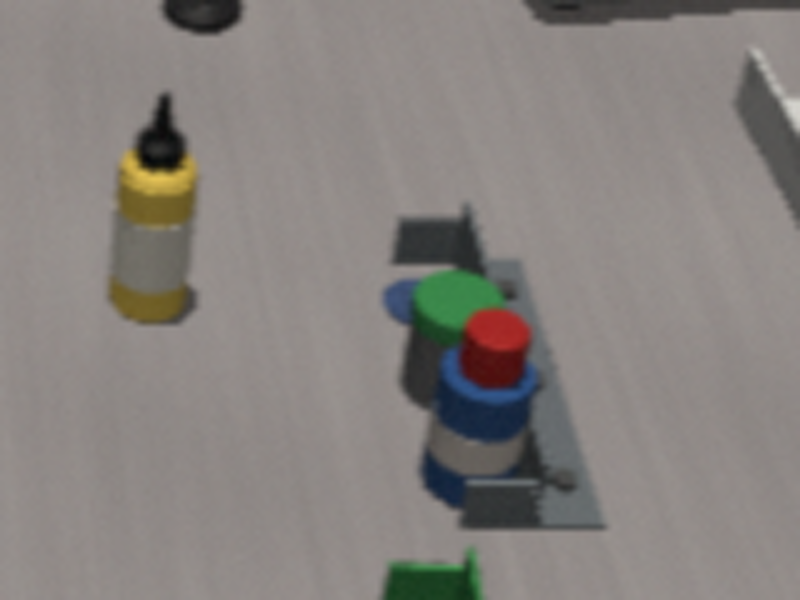

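```bash
cat >> h.py <<'E'
def onplane(s,uv,z):
    f=240/np.tan(np.radians(s["fovy"])/2); r=np.array([(uv[0]-s["cx"])/f,(uv[1]-s["cy"])/f,1])@s["R"]; c=-s["t"]@s["R"]
    return c+r*(z-c[2])/r[2]
E
python3 - <<'E'
from h import *
s=viewer.snapshot("scene"); d=viewer.snapshot("side")
cr=lambda a,b:(230+a/5-.4,260+b/5-.4); cd=lambda a,b:(320+a/5-.4,180+b/5-.4)
for n,a,z in [("plate top L",(76,243),.036),("plate top R",(362,462),.036),("divR front top",(402,420),.026),("pad",(342,416),0),("flangeL",(35,320),0.002),("flangeR",(318,541),.002),
  ("botL base",(480,250),.0),("bot base front",(515,267),0),("bottle tip",(522,102),.11),("shoulder edge L",(483,165),.072),("shoulder R",(557,165),.072)]:
    print("scene",n,onplane(s,cr(*a),z).round(4))
for n,a,z in [("divfar front top",(400,219),.026),("divfar front bot",(392,262),0),("plate far top",(466,205),.036),("divnear fronttop",(468,481),.026),("div near front bot",(460,527),0),("flange far",(522,260),.002),("flange near",(604,526),.002),("tip",(166,95),.11),("bottom front",(150,321),0)]:
    print("side",n,onplane(d,cd(*a),z).round(4))
# bottle axis from depth: fit circle r=17 to band points
from scipy.optimize import least_squares
for n,q,(x0,y0,x1,y1) in [("scene",s,(322,285,345,315)),("side",d,(338,205,362,246))]:
    W=world(q)[y0:y1,x0:x1].reshape(-1,3); W=W[(W[:,2]>.008)&(W[:,2]<.066)]
    W=W[np.hypot(*(W[:,:2]-[.545,.105]).T)<.035]
    r=least_squares(lambda c:np.hypot(*(W[:,:2]-c).T)-.017,[.545,.105],loss="soft_l1",f_scale=.002); print(n,"bottle",len(W),r.x, np.abs(r.fun).mean())
    W=world(q); m=(W[...,2]>.03)&(W[...,2]<.04)&(W[...,0]>.6)&(W[...,0]<.72)&(W[...,1]>-.06)&(W[...,1]<.15)&(cv2.cvtColor(q["image"],cv2.COLOR_RGB2HSV)[...,1]<60)
    p=W[m]; l=cv2.fitLine(p[:,:2].astype(np.float32),cv2.DIST_HUBER,0,.01,.01).ravel(); print("plate line",len(p),l, p.min(0),p.max(0))
E
```

```text
scene plate top L [ 0.6865 -0.0356  0.036 ]
scene plate top R [0.6892 0.1306 0.036 ]
scene divR front top [0.6602 0.1289 0.026 ]
scene pad [0.6655 0.099  0.    ]
scene flangeL [ 0.7153 -0.0392  0.002 ]
scene flangeR [0.7173 0.1283 0.002 ]
scene botL base [0.5619 0.0964 0.    ]
scene bot base front [0.559  0.1144 0.    ]
scene bottle tip [0.5437 0.1028 0.11  ]
scene shoulder edge L [0.5602 0.0953 0.072 ]
scene shoulder R [0.5402 0.1208 0.072 ]
side divfar front top [0.6602 0.1337 0.026 ]
side divfar front bot [0.6605 0.135  0.    ]
side plate far top [0.6878 0.1305 0.036 ]
side divnear fronttop [ 0.6564 -0.0321  0.026 ]
side div near front bot [ 0.6574 -0.032   0.    ]
side flange far [0.7197 0.1329 0.002 ]
side flange near [ 0.7148 -0.0348  0.002 ]
side tip [0.5463 0.112  0.11  ]
side bottom front [0.5458 0.0962 0.    ]
scene bottle 198 [0.54552407 0.10476627] 0.0006624599832729585
plate line 222 [0.0353347  0.9993755  0.68726736 0.05400066] [ 0.65411893 -0.03894106  0.03000995] [0.6907715  0.12903738 0.03999175]
side bottle 327 [0.54412774 0.10771557] 0.0009117372872324653
plate line 181 [0.17843494 0.9839517  0.67380977 0.04994936] [ 0.64392394 -0.03827649  0.0300011 ] [0.6880365  0.13093684 0.03987216]
```

```bash
python3 - <<'E'
from h import *
for n in ("scene","side"):
    s=viewer.snapshot(n);W=world(s);h=cv2.cvtColor(s["image"],cv2.COLOR_RGB2HSV)
    m=(((h[...,0]>165)|(h[...,0]<5))&(h[...,1]>60)&(W[...,0]>.35)&(W[...,0]<.56)&(W[...,1]>-.15)&(W[...,1]<.16)&(W[...,2]<.06))
    p=W[m]; print(n,len(p),np.percentile(p,[1,50,99],0).round(3))
    q=p[p[:,2]>.03]; print("top",len(q),np.percentile(q,[2,50,98],0).round(3), cv2.fitLine(q[:,:2].astype(np.float32),cv2.DIST_HUBER,0,.01,.01).ravel())
    q=p[p[:,0]>p[:,0].max()-.02]; print("max x pts", np.percentile(q,[2,50,98],0).round(3))
    # other high things along corridor
    m=(W[...,2]>.008)&(abs(W[...,0]-.52)<.17)&(abs(W[...,1]-.1)<.12)&(W[...,2]<.2)
    im=np.zeros((240,340),np.float32)
    a=W[m]; im[((a[:,1]+.02)*1000).astype(int).clip(0,239),((a[:,0]-.35)*1000).astype(int).clip(0,339)]=a[:,2]/.11*255
    cv2.imwrite(f"pics/hm_{n}.png",cv2.resize(cv2.dilate(im,np.ones((3,3))),None,fx=2,fy=2))
E
```

```text
scene 1251 [[ 0.412 -0.101 -0.001]
 [ 0.442 -0.014  0.005]
 [ 0.469  0.065  0.038]]
top 147 [[ 0.436 -0.096  0.03 ]
 [ 0.44  -0.013  0.035]
 [ 0.442  0.064  0.04 ]] [ 0.0163663  -0.99986607  0.439793   -0.01457266]
max x pts [[ 0.452 -0.099 -0.001]
 [ 0.461 -0.015  0.003]
 [ 0.47   0.063  0.007]]
side 1487 [[ 0.411 -0.101  0.002]
 [ 0.443 -0.03   0.005]
 [ 0.468  0.071  0.039]]
top 97 [[ 0.434 -0.099  0.03 ]
 [ 0.437 -0.029  0.038]
 [ 0.439  0.061  0.04 ]] [ 0.01321774 -0.9999126   0.43722534 -0.02488453]
max x pts [[ 0.45  -0.098  0.002]
 [ 0.459 -0.029  0.004]
 [ 0.468  0.065  0.009]][ WARN:0@2.384] global loadsave.cpp:1063 imwrite_ Unsupported depth image for selected encoder is fallbacked to CV_8U.
```

View pics/hm_scene.png

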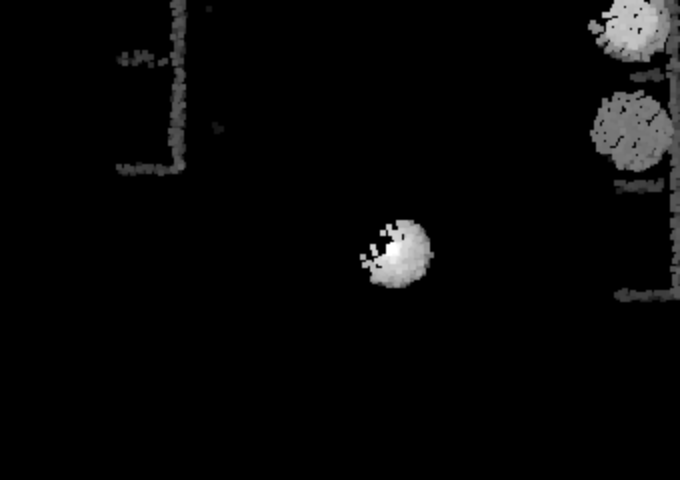

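```bash
cat >> h.py <<'E'
from scipy.spatial.transform import Rotation as Rn
def target(tilt,head):
    x=np.array([np.sin(tilt)*np.cos(head),np.sin(tilt)*np.sin(head),-np.cos(tilt)]); z=np.array([-np.sin(head),np.cos(head),0]); 
    return x,z
def toolmat(): return Rn.from_quat(manip.sense()["tool_rot"])
def report(goal=None):
    s=manip.sense();R=Rn.from_quat(s["tool_rot"]).as_matrix()
    print("t",round(s["t"],2),"tcp",s["tcp_pos"].round(4),"F",s["force"].round(1),"gap",round(s["finger_gap"],3),"q",s["q"].round(2)); print(R.round(3))
    if goal is not None: print("shift to goal in tool mm",(R.T@(np.array(goal)-s["tcp_pos"])*1000).round(1))
E
python3 - <<'E'
from h import *
report()
R=toolmat()
for sg in (1,-1):
    x,z=target(np.radians(35),-.02); z=z*sg; G=np.stack([x,np.cross(z,x),z],1)
    x0,z0=target(0.0,-.02); z0=z0*sg; G0=np.stack([x0,np.cross(z0,x0),z0],1)
    print(sg,"to vertical",np.degrees((R.inv()*Rn.from_matrix(G0)).as_rotvec()).round(2),"then tilt",np.degrees((Rn.from_matrix(G0).inv()*Rn.from_matrix(G)).as_rotvec()).round(2))
    print(" in G0 frame shift to (.50,.11,.2)",(G0.T@(np.array([.50,.11,.2])-manip.sense()["tcp_pos"])*1000).round(1))
E
```

```text
t 0.4 tcp [0.1899 0.5953 0.2311] F [ 0.7 -0.5 -0.1] gap 1.001 q [ 1.08  0.53  1.43 -0.    1.18 -0.18]
[[-0.    -0.953  0.304]
 [-0.     0.304  0.953]
 [-1.     0.    -0.   ]]
1 to vertical [-1.655e+01 -2.000e-02 -1.000e-02] then tilt [ -0.   0. -35.]
 in G0 frame shift to (.50,.11,.2) [  31.1 -319.8 -479. ]
-1 to vertical [ 1.6345e+02 -1.0000e-02  3.0000e-02] then tilt [-0. -0. 35.]
 in G0 frame shift to (.50,.11,.2) [ 31.1 319.8 479. ]
```

Request:
move_arm(deltas=[14,0,0,0,-8.3,0,0,14,0,0,0,-8.25,0,0,14,0,-20,-30,0,0,0,14,0,-26,-40,0,0,0,14,0,-26,-40,0,0,0,14,0,-26,-40,0,0,0,14,0,-26,-40,0,0,0,14,0,-26,-40,0,0,0,14,0,-26,-40,0,0,0,14,0,-26,-40,0,0,0], force=40)

```text
t: 1.4
tcp_pos: [0.3866, 0.2799, 0.2316]
tool_rot: [-0.495, 0.505, 0.495, 0.505]
force: [1.1, 1.3, -1.0]
finger_gap: 0.163
```

Request:
move_arm(deltas=[14,0,-26,-40,0,0,0,14,0,-26,-40,0,0,0,14,0,-26,-40,0,0,0,14,0,-26,-38,0,0,0,14,0,-13,-10,0,0,-7,14,0,0,0,0,0,-7,14,0,0,0,0,0,-7,14,0,0,0,0,0,-7,14,0,0,0,0,0,-7,14,0,0,0,0,0,0])

```text
t: 2.4
tcp_pos: [0.494, 0.1113, 0.2286]
tool_rot: [-0.623, 0.335, 0.323, 0.629]
force: [-0.7, -0.0, -0.2]
finger_gap: 0.163
```

```bash
python3 - <<'E'
from h import *
report([.495,.106,.05])
s=viewer.snapshot("side"); cv2.imwrite("pics/s2.png",s["image"][:,:,::-1])
E
```

```text
t 2.4 tcp [0.494  0.1113 0.2286] F [-0.7 -0.  -0.2] gap 0.163 q [ 0.01  0.26  2.15 -0.14  0.12 -1.4 ]
[[ 0.567 -0.824  0.019]
 [-0.011  0.015  1.   ]
 [-0.824 -0.567 -0.001]]
shift to goal in tool mm [147.8 100.3  -5.1]
```

View pics/s2.png

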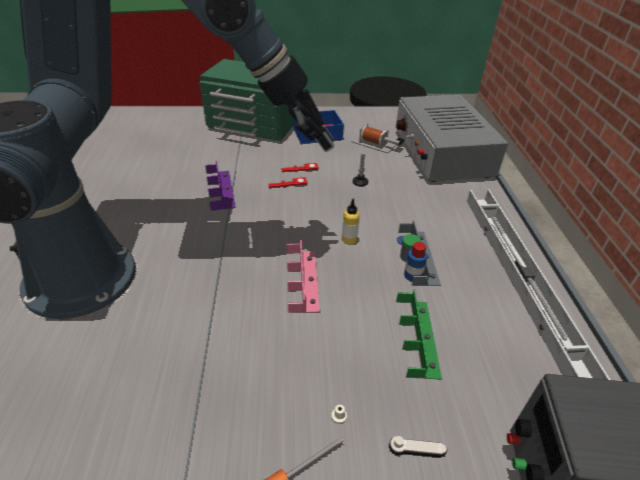

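Request:
move_arm(deltas=[14,0,0,0,0,0,3.5,14,0,0,0,0,0,3,14,18,9,-1,0,0,0,14,18,9,-1,0,0,0,14,18,9,-1,0,0,0,14,18,9,-1,0,0,0,14,0,0,0,0,0,0])

```text
t: 3.15
tcp_pos: [0.5032, 0.1066, 0.1492]
tool_rot: [-0.603, 0.369, 0.356, 0.61]
force: [0.1, -0.4, 1.5]
finger_gap: 0.166
```

```bash
python3 - <<'E'
from h import *
report([.495,.106,.05])
s=viewer.snapshot("wrist"); cv2.imwrite("pics/w3.png",s["image"][:,:,::-1])
s=manip.sense(); print(repr(s["q"]),repr(s["tcp_pos"]))
E
```

```text
t 3.15 tcp [0.5032 0.1066 0.1492] F [ 0.1 -0.4  1.5] gap 0.166 q [-0.    0.45  2.14 -0.15  0.06 -1.41]
[[ 0.473 -0.881  0.02 ]
 [-0.01   0.018  1.   ]
 [-0.881 -0.473 -0.001]]
shift to goal in tool mm [83.5 54.1 -0.7]
array([-0.00331282,  0.44605005,  2.14314275, -0.15034753,  0.05727962,
       -1.40598974]) array([0.50356706, 0.10678823, 0.15038634])
```

View pics/w3.png

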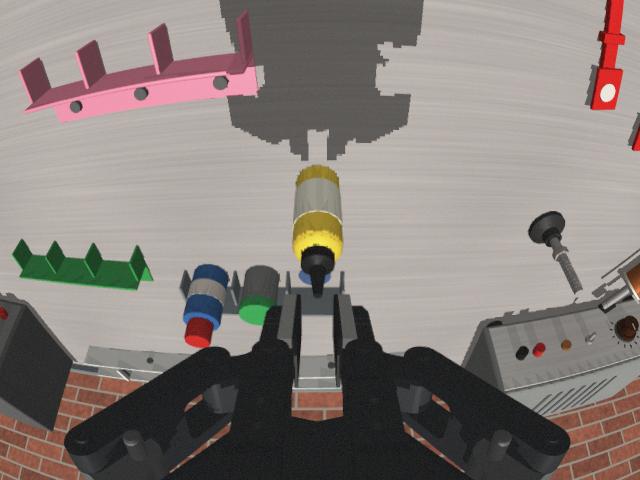

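```bash
python3 - <<'E'
from h import *
from scipy.optimize import least_squares
D=[([1.083494,.528466,1.433882,0,1.1814,-.178],[.18958,.59481,.23034],1),([-.003313,.44605,2.143143,-.15035,.05728,-1.406],[.503567,.106788,.150386],1),([.01,.26,2.15,-.14,.12,-1.4],[.494,.1113,.2286],.2)]
def fk(p,q):
    h,L1,L2,Lt,d,a=p
    R1=Rn.from_euler('z',q[0]); A=R1*Rn.from_euler('y',q[1]); B=A*Rn.from_euler('y',q[2]); C=B*Rn.from_euler('z',q[3])*Rn.from_euler('y',q[4])
    return R1.apply([a,d,h])+A.apply([0,0,L1])+B.apply([0,0,L2])+C.apply([0,0,Lt])
f=lambda p:np.concatenate([w*(fk(p,q)-x) for q,x,w in D]+[0.01*(np.array(p)-[.25,.4,.4,.2,.11,0])])
r=least_squares(f,[.25,.4,.4,.2,.11,0]); print(r.x.round(4)); print((f(r.x)*1000).round(1))
for q,x,w in D: print(fk(r.x,q),x)
np.save("fk.npy",r.x)
p=r.x
for tilt in (0,20,35,45):
  for x in (.47,.50,.53,.56,.6,.65):
    t=np.radians(tilt); W=np.array([x-p[5]-p[3]*np.sin(t), .012+p[3]*np.cos(t)-p[0]]); l=np.hypot(*W)
    c=(l*l-p[1]**2-p[2]**2)/2/p[1]/p[2]
    if abs(c)>1: print(tilt,x,"unreach");continue
    q3=np.arccos(c); q2=np.arctan2(W[0],W[1])-np.arctan2(p[2]*np.sin(q3),p[1]+p[2]*np.cos(q3))
    print(tilt,x,"q2 %.2f q3 %.2f q5 %.2f"%(q2,q3,np.pi-t-q2-q3))
E
```

```text
[-0.0181  0.3877  0.2073  0.0058  0.1097  0.2264]
[ 0.7 -1.4  1.5  2.   1.2 -0.2 -5.4  0.6 -6.2 -2.7 -0.1 -1.9 -1.9 -0.
  2.3]
[0.19031849 0.5933982  0.23183698] [0.18958, 0.59481, 0.23034]
[0.50553858 0.10796559 0.15015469] [0.503567, 0.106788, 0.150386]
[0.46675314 0.11426561 0.19762861] [0.494, 0.1113, 0.2286]
0 0.47 q2 0.93 q3 2.54 q5 -0.33
0 0.5 q2 0.90 q3 2.39 q5 -0.15
0 0.53 q2 0.89 q3 2.24 q5 0.01
0 0.56 q2 0.90 q3 2.10 q5 0.14
0 0.6 q2 0.93 q3 1.90 q5 0.31
0 0.65 q2 0.98 q3 1.65 q5 0.51
20 0.47 q2 0.93 q3 2.55 q5 -0.69
20 0.5 q2 0.90 q3 2.40 q5 -0.51
20 0.53 q2 0.89 q3 2.25 q5 -0.35
20 0.56 q2 0.90 q3 2.11 q5 -0.21
20 0.6 q2 0.93 q3 1.91 q5 -0.05
20 0.65 q2 0.98 q3 1.66 q5 0.16
35 0.47 q2 0.94 q3 2.56 q5 -0.97
35 0.5 q2 0.91 q3 2.40 q5 -0.78
35 0.53 q2 0.90 q3 2.26 q5 -0.62
35 0.56 q2 0.90 q3 2.11 q5 -0.48
35 0.6 q2 0.93 q3 1.92 q5 -0.31
35 0.65 q2 0.98 q3 1.67 q5 -0.11
45 0.47 q2 0.94 q3 2.57 q5 -1.15
45 0.5 q2 0.91 q3 2.41 q5 -0.96
45 0.53 q2 0.90 q3 2.26 q5 -0.80
45 0.56 q2 0.90 q3 2.12 q5 -0.66
45 0.6 q2 0.93 q3 1.92 q5 -0.49
45 0.65 q2 0.98 q3 1.67 q5 -0.29
```

Request:
move_arm(deltas=[14,-36,18,0,0,0,8,14,-36,18,0,0,0,8,14,0,0,0,0,0,8,14,0,0,0,0,0,4,14,0,0,0,0,0,0])

```text
t: 3.7
tcp_pos: [0.4583, 0.1063, 0.1911]
tool_rot: [-0.515, 0.488, 0.473, 0.523]
force: [0.5, -0.3, 0.0]
finger_gap: 0.16
```

```bash
python3 - <<'E'
from h import *
report()
s=manip.sense(); print(s["q"].round(5).tolist(),s["tcp_pos"].round(5).tolist())
E
```

```text
t 3.7 tcp [0.4583 0.1063 0.1911] F [ 0.5 -0.3  0. ] gap 0.16 q [-0.01  0.36  1.91 -0.01  0.8  -1.55]
[[ 0.077 -0.997  0.024]
 [-0.007  0.023  1.   ]
 [-0.997 -0.077 -0.005]]
[-0.00608, 0.35836, 1.90502, -0.00896, 0.80112, -1.54757] [0.45834, 0.10631, 0.19111]
```

Request:
move_arm(deltas=[14,0,-40,0,0,0,0,14,0,-40,0,0,0,0,14,0,-40,0,0,0,0,14,0,0,0,0,0,0])

```text
t: 4.1
tcp_pos: [0.5793, 0.103, 0.1983]
tool_rot: [-0.515, 0.487, 0.472, 0.524]
force: [-0.4, 0.2, -0.1]
finger_gap: 0.163
```

```bash
python3 - <<'E'
from h import *
report()
s=manip.sense(); print(s["q"].round(5).tolist(),s["tcp_pos"].round(5).tolist())
E
```

```text
t 4.1 tcp [0.5793 0.103  0.1983] F [-0.4  0.2 -0.1] gap 0.163 q [-0.01  0.49  1.62 -0.01  0.95 -1.55]
[[ 0.079 -0.997  0.024]
 [-0.007  0.023  1.   ]
 [-0.997 -0.079 -0.006]]
[-0.01038, 0.49055, 1.61841, -0.00805, 0.95391, -1.55314] [0.5793, 0.10305, 0.19835]
```

```bash
cat > fkfit.py <<'E'
from h import *
from scipy.optimize import least_squares
D=[([1.083494,.528466,1.433882,0,1.1814,-.178],[.18958,.59481,.23034],1),([-.003313,.44605,2.143143,-.15035,.05728,-1.406],[.503567,.106788,.150386],1),([.01,.26,2.15,-.14,.12,-1.4],[.494,.1113,.2286],.2),
([-0.00608, 0.35836, 1.90502, -0.00896, 0.80112, -1.54757], [0.45834, 0.10631, 0.19111],1),([-0.01038, 0.49055, 1.61841, -0.00805, 0.95391, -1.55314], [0.5793, 0.10305, 0.19835],1)]
def fk(p,q):
    h,L1,L2,Lt,d,e=p[:6]
    R1=Rn.from_euler('z',q[0]); A=R1*Rn.from_euler('y',q[1]); B=A*Rn.from_euler('y',q[2]); C=B*Rn.from_euler('z',q[3])*Rn.from_euler('y',q[4])
    return R1.apply([0,d,h])+A.apply([0,0,L1])+B.apply([e,0,L2])+C.apply([0,0,Lt])
p0=[.25,.4,.4,.25,.11,0]
f=lambda p:np.concatenate([w*(fk(p,q)-x) for q,x,w in D]+[0.003*(np.array(p)-p0)])
r=least_squares(f,p0); p=r.x
if __name__=="__main__":
    print(p.round(4)); print((f(p)*1000).round(1)); np.save("fk.npy",p)
    from scipy.optimize import fsolve
    for tilt in (0,10,20,35,45):
      for x in (.47,.51,.55,.6,.65):
        t=np.radians(tilt); s=least_squares(lambda q:(fk(p,[0,q[0],q[1],0,np.pi-t-q[0]-q[1]])-[x,0,.012])[[0,2]],[.6,1.8],bounds=([-.75,.22],[2.2,2.44]))
        print(tilt,x,"q2 %.2f q3 %.2f q5 %.2f err %.4f"%(*s.x,np.pi-t-s.x.sum(),np.abs(s.fun).max()))
E
python3 fkfit.py
```

```text
[0.267  0.5902 0.3898 0.2937 0.111  0.1125]
[-0.  -0.  -0.2 -0.1  0.  -0.2  0.4 -0.   0.7  0.1  0.   0.2 -0.   0.
 -0.   0.1  0.6 -0.   0.1  0.   0.3]
0 0.47 q2 0.74 q3 1.94 q5 0.46 err 0.0000
0 0.51 q2 0.75 q3 1.84 q5 0.55 err 0.0000
0 0.55 q2 0.78 q3 1.74 q5 0.62 err 0.0000
0 0.6 q2 0.81 q3 1.61 q5 0.72 err 0.0000
0 0.65 q2 0.85 q3 1.48 q5 0.81 err 0.0000
10 0.47 q2 0.73 q3 2.07 q5 0.17 err 0.0000
10 0.51 q2 0.74 q3 1.97 q5 0.26 err 0.0000
10 0.55 q2 0.76 q3 1.87 q5 0.34 err 0.0000
10 0.6 q2 0.78 q3 1.74 q5 0.44 err 0.0000
10 0.65 q2 0.82 q3 1.61 q5 0.53 err 0.0000
20 0.47 q2 0.77 q3 2.19 q5 -0.17 err 0.0000
20 0.51 q2 0.76 q3 2.09 q5 -0.06 err 0.0000
20 0.55 q2 0.77 q3 1.99 q5 0.03 err 0.0000
20 0.6 q2 0.78 q3 1.87 q5 0.14 err 0.0000
20 0.65 q2 0.81 q3 1.74 q5 0.24 err 0.0000
35 0.47 q2 0.93 q3 2.37 q5 -0.77 err 0.0000
35 0.51 q2 0.88 q3 2.26 q5 -0.62 err 0.0000
35 0.55 q2 0.86 q3 2.16 q5 -0.49 err 0.0000
35 0.6 q2 0.85 q3 2.04 q5 -0.36 err 0.0000
35 0.65 q2 0.85 q3 1.92 q5 -0.24 err 0.0000
45 0.47 q2 1.10 q3 2.44 q5 -1.19 err 0.0085
45 0.51 q2 1.03 q3 2.36 q5 -1.03 err 0.0000
45 0.55 q2 0.98 q3 2.25 q5 -0.87 err 0.0000
45 0.6 q2 0.94 q3 2.13 q5 -0.71 err 0.0000
45 0.65 q2 0.92 q3 2.01 q5 -0.57 err 0.0000
```

```bash
cat > kin.py <<'E'
from fkfit import *
def rot(q):
    return Rn.from_euler('z',q[0])*Rn.from_euler('y',q[1]+q[2])*Rn.from_euler('z',q[3])*Rn.from_euler('y',q[4])*Rn.from_euler('z',q[5])
# T from data: pose (t=4.1)
_q=[-0.01038, 0.49055, 1.61841, -0.00805, 0.95391, -1.55314]
_R=Rn.from_matrix
def getT():
    s=manip.sense(); return rot(s["q"]).inv()*Rn.from_quat(s["tool_rot"])
def pose(q,T): return fk(p,q),rot(q)*T
def ik(pos,R,T,q0):
    f=lambda q: np.r_[(fk(p,q)-pos)*10,(R.inv()*rot(q)*T).as_rotvec()]
    r=least_squares(f,q0,bounds=([-3.08,-.75,.22,-1.43,0,-2.85],[3.08,2.2,2.44,4.57,2.65,2.85])); return r.x,r.cost
E
python3 - <<'E'
from kin import *
T=getT(); print(T.as_matrix().round(3))
for q2,q3,q5 in [(.45,2.1,.4),(.3,2.2,.4),(.35,2.25,.4),(.3,2.35,.4),(.4,2.3,.4)]:
    print(q2,q3)
    for q4 in np.linspace(0,np.pi,5):
        x,R=pose([-.01,q2,q3,q4,q5,-1.55],T); print("  ",q4.round(2),x.round(3),"toolx",R.as_matrix()[:,0].round(2))
E
```

```text
[[-0. -0. -1.]
 [-0.  1. -0.]
 [ 1.  0. -0.]]
0.45 2.1
   0.0 [0.438 0.107 0.124] toolx [ 0.19 -0.   -0.98]
   0.79 [0.466 0.187 0.142] toolx [ 0.29  0.27 -0.92]
   1.57 [0.534 0.22  0.188] toolx [ 0.52  0.38 -0.76]
   2.36 [0.601 0.186 0.233] toolx [ 0.74  0.27 -0.61]
   3.14 [0.628 0.105 0.251] toolx [ 0.84 -0.01 -0.55]
0.3 2.2
   0.0 [0.389 0.107 0.166] toolx [ 0.24 -0.   -0.97]
   0.79 [0.417 0.188 0.186] toolx [ 0.33  0.27 -0.9 ]
   1.57 [0.482 0.221 0.234] toolx [ 0.56  0.38 -0.74]
   2.36 [0.546 0.186 0.283] toolx [ 0.77  0.27 -0.57]
   3.14 [0.572 0.105 0.303] toolx [ 0.86 -0.01 -0.5 ]
0.35 2.25
   0.0 [0.349 0.108 0.139] toolx [ 0.14 -0.   -0.99]
   0.79 [0.379 0.188 0.156] toolx [ 0.24  0.27 -0.93]
   1.57 [0.449 0.221 0.198] toolx [ 0.48  0.38 -0.79]
   2.36 [0.518 0.187 0.239] toolx [ 0.71  0.27 -0.65]
   3.14 [0.545 0.106 0.257] toolx [ 0.81 -0.01 -0.59]
0.3 2.35
   0.0 [0.287 0.108 0.142] toolx [ 0.09 -0.   -1.  ]
   0.79 [0.318 0.189 0.157] toolx [ 0.19  0.27 -0.94]
   1.57 [0.389 0.221 0.196] toolx [ 0.44  0.39 -0.81]
   2.36 [0.46  0.187 0.234] toolx [ 0.68  0.27 -0.68]
   3.14 [0.489 0.106 0.25 ] toolx [ 0.78 -0.01 -0.63]
0.4 2.3
   0.0 [0.308 0.108 0.117] toolx [ 0.04 -0.   -1.  ]
   0.79 [0.339 0.188 0.131] toolx [ 0.15  0.27 -0.95]
   1.57 [0.413 0.221 0.165] toolx [ 0.4   0.39 -0.83]
   2.36 [0.485 0.187 0.2  ] toolx [ 0.65  0.27 -0.72]
   3.14 [0.515 0.106 0.214] toolx [ 0.75 -0.01 -0.67]
```

```bash
python3 - <<'E'
from kin import *
T=getT(); s=manip.sense()
def rel(a,b,n):
    Rr=(a[1].inv()*b[1]).as_rotvec(); d=a[1].inv().apply(b[0]-a[0])*1000
    return "n",n,"shift/row",(d/n).round(1),"turn/row",(np.degrees(Rr)/n).round(2)
cur=(s["tcp_pos"],Rn.from_quat(s["tool_rot"]))
S=pose([-.01,.3,2.2,0,.4,-1.55],T); print("to S: first shift then turn",*rel(cur,S,1))
n=22; qs=[[-.01,.3,2.2,a,.4,-1.55] for a in np.linspace(0,np.pi,n+1)]
print("sweep",*rel(pose(qs[0],T),pose(qs[1],T),1)); print("check",*rel(pose(qs[10],T),pose(qs[11],T),1))
E_=pose(qs[-1],T); print(E_[1].as_matrix().round(3))
R=E_[1]
# final tilt 37, heading -.018
x,z=target(np.radians(37),-.018); z=-z; G=Rn.from_matrix(np.stack([x,np.cross(z,x),z],1))
print("turn to P",np.degrees((R.inv()*G).as_rotvec()).round(2))
q=qs[-1]
for pos in ([.50,.106,.24],[.48,.106,.15],[.48,.106,.012],[.52,.106,.012],[.58,.105,.012],[.65,.103,.012]):
    q,c=ik(np.array(pos),G,T,q); print(pos,q.round(2),c)
E
```

```text
to S: first shift then turn n 1 shift/row [ 17.3 192.4  -0.3] turn/row [ 0.45 -0.54 -9.32]
sweep n 1 shift/row [-0.5 -0.7 16.3] turn/row [ 7.54 -3.19  0.07]
check n 1 shift/row [-0.5 -0.7 16.3] turn/row [ 7.54 -3.19  0.07]
[[ 0.863  0.505 -0.02 ]
 [-0.009 -0.026 -1.   ]
 [-0.505  0.863 -0.018]]
turn to P [ -0.87  -0.58 -22.67]
[0.5, 0.106, 0.24] [-0.01  0.26  2.19  4.19  0.   -2.62] 0.0010503513949913306
[0.48, 0.106, 0.15] [-0.01  0.48  2.31  3.17  0.3  -1.58] 1.5498859351179027e-24
[0.48, 0.106, 0.012] [-0.01  0.95  2.36  3.15  0.81 -1.57] 6.052440099520882e-23
[0.52, 0.106, 0.012] [-0.01  0.9   2.26  3.15  0.66 -1.57] 4.181988355366749e-30
[0.58, 0.105, 0.012] [-0.01  0.87  2.11  3.16  0.48 -1.57] 4.864880020963957e-28
[0.65, 0.103, 0.012] [-0.01  0.86  1.94  3.16  0.3  -1.58] 1.1820807977130861e-26
```

Request:
move_arm(deltas=[14,3,38,0,0,0,0,14,3,38,0,0,0,0,14,4,38,0,0,0,0,14,4,38,0,0,0,0,14,3,40,0,0,0,0,14,0,0,0,0,0,-4.7,14,0,0,0,0,0,-4.7,14,0,0,0,0,0,0])

```text
t: 4.9
tcp_pos: [0.3778, 0.108, 0.166]
tool_rot: [-0.55, 0.447, 0.432, 0.557]
force: [-0.6, -0.2, -0.5]
finger_gap: 0.166
```

Request:
move_arm(deltas=[14,-0.5,-0.7,16.3,7.54,-3.19,0.07,14,-0.5,-0.7,16.3,7.54,-3.19,0.07,14,-0.5,-0.7,16.3,7.54,-3.19,0.07,14,-0.5,-0.7,16.3,7.54,-3.19,0.07,14,-0.5,-0.7,16.3,7.54,-3.19,0.07])

```text
t: 5.4
tcp_pos: [0.4064, 0.1837, 0.183]
tool_rot: [-0.274, 0.482, 0.336, 0.761]
force: [0.5, 0.1, 0.1]
finger_gap: 0.164
```

```bash
python3 - <<'E'
from h import *
report()
E
```

```text
t 5.4 tcp [0.4064 0.1837 0.183 ] F [0.5 0.1 0.1] gap 0.164 q [-0.    0.29  2.2   0.68  0.4  -1.52]
[[ 0.31  -0.776  0.55 ]
 [ 0.247  0.624  0.741]
 [-0.918 -0.094  0.385]]
```

The wrist sweep is going as computed (q4 = 0.68, q5 = 0.40), so I'll continue.

Request:
move_arm(deltas=[14,-0.5,-0.7,16.3,7.54,-3.19,0.07,14,-0.5,-0.7,16.3,7.54,-3.19,0.07,14,-0.5,-0.7,16.3,7.54,-3.19,0.07,14,-0.5,-0.7,16.3,7.54,-3.19,0.07,14,-0.5,-0.7,16.3,7.54,-3.19,0.07,14,-0.5,-0.7,16.3,7.54,-3.19,0.07,14,-0.5,-0.7,16.3,7.54,-3.19,0.07,14,-0.5,-0.7,16.3,7.54,-3.19,0.07,14,-0.5,-0.7,16.3,7.54,-3.19,0.07])

```text
t: 6.3
tcp_pos: [0.5149, 0.2125, 0.2633]
tool_rot: [0.282, 0.393, 0.071, 0.872]
force: [-0.2, 0.0, 0.0]
finger_gap: 0.166
```

Request:
move_arm(deltas=[14,-0.5,-0.7,16.3,7.54,-3.19,0.07,14,-0.5,-0.7,16.3,7.54,-3.19,0.07,14,-0.5,-0.7,16.3,7.54,-3.19,0.07,14,-0.5,-0.7,16.3,7.54,-3.19,0.07,14,-0.5,-0.7,16.3,7.54,-3.19,0.07,14,-0.5,-0.7,16.3,7.54,-3.19,0.07,14,-0.5,-0.7,16.3,7.54,-3.19,0.07,14,-0.5,-0.7,16.3,7.54,-3.19,0.07,14,0,0,0,0,0,0])

```text
t: 7.2
tcp_pos: [0.5676, 0.1081, 0.3039]
tool_rot: [0.687, 0.181, -0.191, 0.678]
force: [0.4, -0.6, 0.3]
finger_gap: 0.167
```

```bash
python3 - <<'E'
from kin import *
report([.47,.106,.15])
s=manip.sense();T=getT();R=Rn.from_quat(s["tool_rot"]);q=s["q"]
for pos in ([.53,.106,.24],[.50,.106,.2],[.47,.106,.15]):
    q,c=ik(np.array(pos),R,T,q); print(pos,q.round(2),c)
x,z=target(np.radians(37),-.018); z=-z; G=Rn.from_matrix(np.stack([x,np.cross(z,x),z],1))
print("turn to P",np.degrees((R.inv()*G).as_rotvec()).round(2))
for k in (.5,1):
    RR=R*Rn.from_rotvec(k*(R.inv()*G).as_rotvec()); q,c=ik(np.array([.47,.106,.12]),RR,T,q); print(k,q.round(2),c)
E
```

```text
t 7.2 tcp [0.5676 0.1081 0.3039] F [ 0.4 -0.6  0.3] gap 0.167 q [ 0.    0.29  2.21  3.17  0.4  -1.58]
[[ 0.861  0.508 -0.017]
 [-0.01  -0.016 -1.   ]
 [-0.508  0.861 -0.009]]
shift to goal in tool mm [  -5.8 -182.1    5.1]
[0.53, 0.106, 0.24] [-0.01  0.46  2.37  3.15  0.73 -1.56] 6.443807912046325e-22
[0.5, 0.106, 0.2] [ 0.02  0.58  2.44  3.21  0.87 -1.59] 0.0015384348246979397
[0.47, 0.106, 0.15] [ 0.14  0.68  2.44  3.44  0.87 -1.66] 0.01978116506857189
turn to P [ -0.32  -0.4  -22.45]
0.5 [ 0.03  0.7   2.44  3.23  0.78 -1.6 ] 0.002406761797216719
1 [-0.01  0.59  2.36  3.16  0.45 -1.58] 5.207714569623086e-31
```

```bash
cat > seg.py <<'E'
from kin import *
def G(t,head=-.018):
    x,z=target(np.radians(t),head); z=-z; return Rn.from_matrix(np.stack([x,np.cross(z,x),z],1))
def plan(wps):
    s=manip.sense();T=getT();R=Rn.from_quat(s["tool_rot"]);q=s["q"];P=s["tcp_pos"]
    for pos,t in wps:
        g=G(t); print(pos,t,"shift (frame before)",(R.inv().apply(np.array(pos)-P)*1000).round(1),"turn",np.degrees((R.inv()*g).as_rotvec()).round(2),end=" ")
        q,c=ik(np.array(pos),g,T,q); print("q",q.round(2),"cost %.1e"%c); R=g;P=np.array(pos)
E
python3 - <<'E'
from seg import *
plan([([.53,.106,.24],59),([.52,.106,.21],53),([.50,.106,.18],48),([.488,.106,.15],42),([.48,.106,.12],37),([.48,.106,.05],37)])
E
```

```text
[0.53, 0.106, 0.24] 59 shift (frame before) [  0.1 -74.1   3.3] turn [-0.39 -0.33 -0.45] q [-0.    0.46  2.36  3.16  0.71 -1.58] cost 1.2e-22
[0.52, 0.106, 0.21] 53 shift (frame before) [  6.9 -30.9   0.2] turn [-0.  0. -6.] q [-0.    0.47  2.35  3.16  0.6  -1.58] cost 8.0e-23
[0.5, 0.106, 0.18] 48 shift (frame before) [  2.1 -36.    0.4] turn [ 0.  0. -5.] q [-0.    0.51  2.37  3.16  0.57 -1.58] cost 7.9e-25
[0.488, 0.106, 0.15] 42 shift (frame before) [ 11.2 -30.3   0.2] turn [-0.  0. -6.] q [-0.    0.54  2.35  3.16  0.48 -1.58] cost 3.4e-21
[0.48, 0.106, 0.12] 37 shift (frame before) [ 16.9 -26.    0.1] turn [-0. -0. -5.] q [-0.01  0.58  2.33  3.16  0.42 -1.58] cost 1.2e-27
[0.48, 0.106, 0.05] 37 shift (frame before) [ 55.9 -42.1  -0. ] turn [0. 0. 0.] q [-0.01  0.82  2.36  3.15  0.69 -1.57] cost 4.6e-25
```

Request:
move_arm(deltas=[14,0,-37,1.5,-0.2,-0.2,-0.3,14,0,-37,1.5,-0.2,-0.2,-0.2,14,7,-31,0,0,0,-6,14,2,-36,0,0,0,-5,14,11,-30,0,0,0,-6,14,17,-26,0,0,0,-5,14,0,0,0,0,0,0])

```text
t: 7.9
tcp_pos: [0.4798, 0.1073, 0.1186]
tool_rot: [0.634, 0.312, -0.322, 0.63]
force: [0.1, -0.0, -0.3]
finger_gap: 0.161
```

```bash
python3 - <<'E'
from seg import *
report()
plan([([.48,.106,.06],37)])
for n in ("side","scene"):
    s=viewer.snapshot(n); cv2.imwrite(f"pics/{n}4.png",cv2.resize(s["image"][120:330,220:500,::-1],None,fx=2.5,fy=2.5))
E
```

```text
t 7.9 tcp [0.4798 0.1073 0.1186] F [ 0.1 -0.  -0.3] gap 0.161 q [-0.    0.59  2.33  3.17  0.42 -1.58]
[[ 0.599  0.801 -0.015]
 [-0.011 -0.011 -1.   ]
 [-0.801  0.599  0.002]]
[0.48, 0.106, 0.06] 37 shift (frame before) [ 47.1 -34.8   1.2] turn [0.2  0.   0.23] q [-0.01  0.79  2.36  3.15  0.65 -1.57] cost 2.1e-30
```

View pics/side4.png

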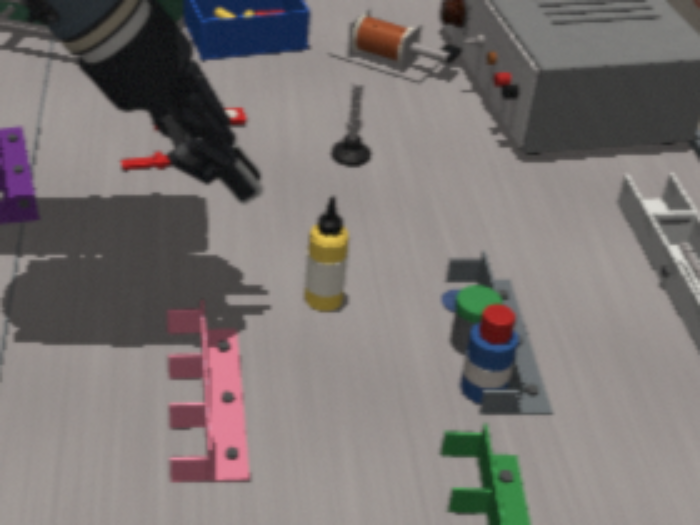

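Request:
move_arm(deltas=[14,17,-13,0,0,0,0,14,17,-13,0,0,0,0,14,17,-13,0,0,0,0,14,17,-13,0.5,0,0,0,14,0,0,0,0,0,0])

```text
t: 8.5
tcp_pos: [0.477, 0.1067, 0.0323]
tool_rot: [0.634, 0.312, -0.323, 0.63]
force: [-0.1, 0.5, -0.3]
finger_gap: 0.164
```

```bash
python3 - <<'E'
from seg import *
report()
plan([([.48,.106,.013],37)])
s=viewer.snapshot("side"); cv2.imwrite("pics/side5.png",cv2.resize(s["image"][170:290,270:430,::-1],None,fx=5,fy=5,interpolation=cv2.INTER_CUBIC))
s=viewer.snapshot("wrist"); cv2.imwrite("pics/w5.png",s["image"][:,:,::-1])
E
```

```text
t 8.5 tcp [0.477  0.1067 0.0323] F [-0.1  0.5 -0.3] gap 0.164 q [-0.    0.88  2.36  3.15  0.74 -1.57]
[[ 0.597  0.802 -0.017]
 [-0.011 -0.013 -1.   ]
 [-0.802  0.597  0.001]]
[0.48, 0.106, 0.013] 37 shift (frame before) [17.3 -9.1  0.6] turn [0.09 0.02 0.35] q [-0.01  0.94  2.36  3.15  0.81 -1.57] cost 9.0e-31
```

View pics/side5.png

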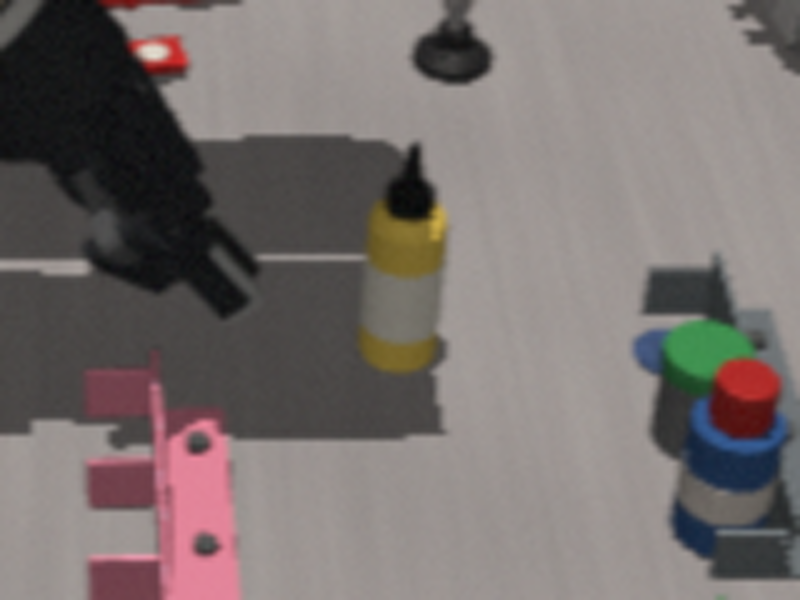

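View pics/w5.png

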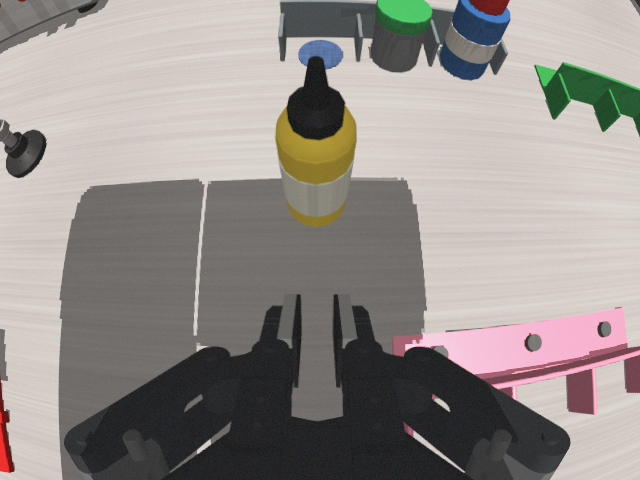

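Request:
move_arm(deltas=[14,9,0,0,0,0,0,14,9,0,0.5,0,0,0,14,4.5,-1,0.5,0,0,0.3,14,0,0,0,0,0,0])

```text
t: 9.0
tcp_pos: [0.4904, 0.1052, 0.0151]
tool_rot: [0.636, 0.309, -0.321, 0.631]
force: [0.2, 0.7, -0.4]
finger_gap: 0.166
```

```bash
python3 - <<'E'
from seg import *
report()
plan([([.49,.106,.010],37),([.652,.103,.010],37)])
s=viewer.snapshot("side"); cv2.imwrite("pics/side6.png",cv2.resize(s["image"][170:290,270:430,::-1],None,fx=5,fy=5,interpolation=cv2.INTER_CUBIC))
E
```

```text
t 9.0 tcp [0.4904 0.1052 0.0151] F [ 0.2  0.7 -0.4] gap 0.166 q [-0.01  0.93  2.33  3.15  0.77 -1.57]
[[ 0.603  0.797 -0.018]
 [-0.012 -0.014 -1.   ]
 [-0.798  0.603  0.001]]
[0.49, 0.106, 0.01] 37 shift (frame before) [ 3.8 -3.4 -0.8] turn [ 0.04  0.05 -0.1 ] q [-0.01  0.94  2.34  3.15  0.78 -1.57] cost 1.3e-29
[0.652, 0.103, 0.01] 37 shift (frame before) [9.750e+01 1.294e+02 1.000e-01] turn [0. 0. 0.] q [-0.01  0.87  1.93  3.16  0.3  -1.58] cost 8.9e-28
```

View pics/side6.png

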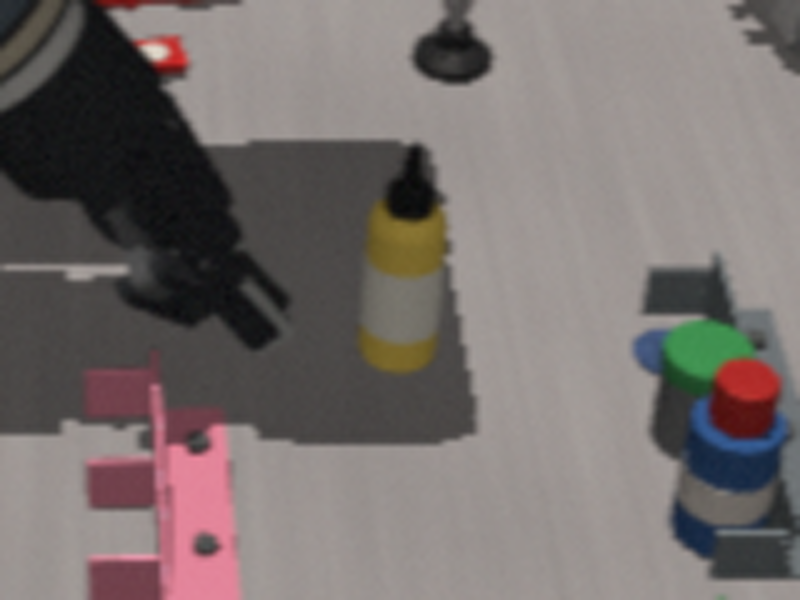

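Request:
move_arm(deltas=[14,3.8,-3.4,-0.5,0,0,0,14,3.6,4.8,0,0,0,0,14,3.6,4.8,0,0,0,0,14,3.6,4.8,0,0,0,0,14,2.4,3.2,0,0,0,0,14,0,0,0,0,0,0])

```text
t: 9.65
tcp_pos: [0.5125, 0.1054, 0.0107]
tool_rot: [0.636, 0.309, -0.32, 0.631]
force: [0.3, 0.5, 0.6]
finger_gap: 0.166
```

```bash
cat > bot.py <<'E'
from seg import *
def bottle(x,y,n="scene",save=None,crop=None):
    s=viewer.snapshot(n); W=world(s); h=cv2.cvtColor(s["image"],cv2.COLOR_RGB2HSV)
    m=(W[...,2]>.02)&(W[...,2]<.068)&(np.hypot(W[...,0]-x,W[...,1]-y)<.03)&(h[...,2]>70)
    P=W[m]
    r=least_squares(lambda c:np.hypot(*(P[:,:2]-c).T)-.017,[x,y],loss="soft_l1",f_scale=.002)
    print(n,"bottle",len(P),r.x.round(4),"resid",np.abs(r.fun).mean().round(4))
    if save: 
        a,b,c,d=crop; cv2.imwrite(save,cv2.resize(s["image"][b:d,a:c,::-1],None,fx=5,fy=5,interpolation=cv2.INTER_CUBIC))
E
python3 - <<'E'
from bot import *
report()
bottle(.545,.106,"scene"); bottle(.545,.106,"side","pics/side7.png",(290,180,450,300))
E
```

```text
t 9.65 tcp [0.5125 0.1054 0.0107] F [0.3 0.5 0.6] gap 0.166 q [-0.01  0.92  2.28  3.15  0.7  -1.57]
[[ 0.604  0.797 -0.018]
 [-0.012 -0.014 -1.   ]
 [-0.797  0.604  0.001]]
scene bottle 173 [0.5453 0.105 ] resid 0.0008
side bottle 277 [0.5443 0.1077] resid 0.0009
```

View pics/side7.png

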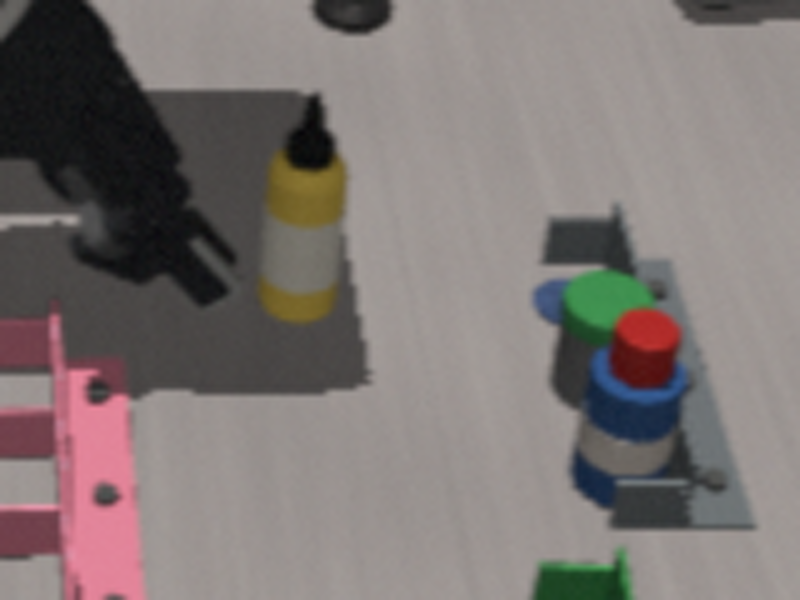

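Request:
move_arm(deltas=[14,1.8,2.4,0,0,0,0,14,1.8,2.4,0,0,0,0,14,1.8,2.4,0,0,0,0,14,1.8,2.4,0,0,0,0,14,1.8,2.4,0,0,0,0,14,1.8,2.4,0,0,0,0,14,1.8,2.4,0,0,0,0])

```text
t: 10.45
tcp_pos: [0.5322, 0.1051, 0.0102]
tool_rot: [0.635, 0.31, -0.321, 0.63]
force: [-0.5, 0.4, 0.2]
finger_gap: 0.165
```

```bash
python3 - <<'E'
from bot import *
report()
bottle(.555,.106,"scene"); bottle(.555,.106,"side","pics/side8.png",(290,180,450,300))
E
```

```text
t 10.45 tcp [0.5322 0.1051 0.0102] F [-0.5  0.4  0.2] gap 0.165 q [-0.01  0.9   2.23  3.15  0.63 -1.57]
[[ 0.602  0.799 -0.018]
 [-0.012 -0.014 -1.   ]
 [-0.799  0.602  0.001]]
scene bottle 190 [0.5537 0.1039] resid 0.0013
side bottle 291 [0.5536 0.1063] resid 0.001
```

View pics/side8.png

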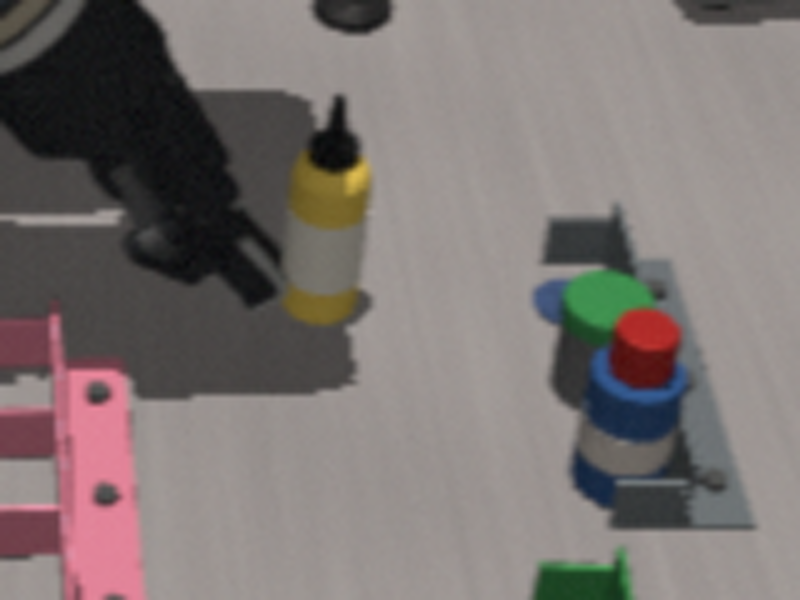

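Request:
move_arm(deltas=[14,1.8,2.4,0,0,0,0,14,1.8,2.4,0,0,0,0,14,2.4,3.2,0,0,0,0,14,2.4,3.2,0,0,0,0,14,2.4,3.2,0,0,0,0,14,2.4,3.2,0,0,0,0,14,2.4,3.2,0,0,0,0,14,2.4,3.2,0,0,0,0,14,2.4,3.2,0,0,0,0,14,1.8,2.4,0,0,0,0])

```text
t: 11.55
tcp_pos: [0.5697, 0.1044, 0.0104]
tool_rot: [0.635, 0.309, -0.321, 0.63]
force: [-2.0, -0.3, -0.1]
finger_gap: 0.164
```

```bash
python3 - <<'E'
from bot import *
report()
bottle(.59,.105,"scene"); bottle(.59,.105,"side","pics/side9.png",(290,180,450,300))
E
```

```text
t 11.55 tcp [0.5697 0.1044 0.0104] F [-2.  -0.3 -0.1] gap 0.164 q [-0.01  0.88  2.13  3.16  0.52 -1.58]
[[ 0.602  0.798 -0.018]
 [-0.012 -0.014 -1.   ]
 [-0.798  0.602  0.001]]
scene bottle 191 [0.5907 0.1035] resid 0.0019
side bottle 305 [0.5908 0.1056] resid 0.0016
```

View pics/side9.png

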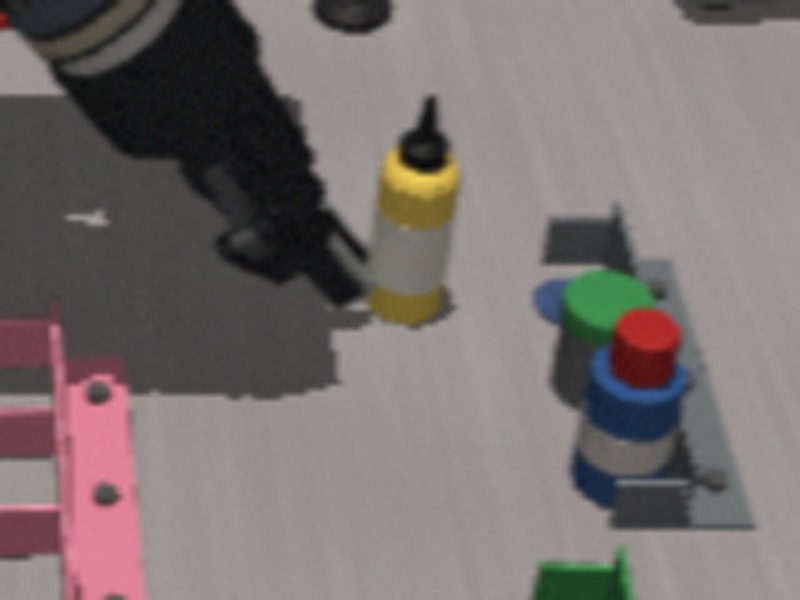

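Request:
move_arm(deltas=[14,1.8,2.4,0,0,0,0,14,2.4,3.2,0,0,0,0,14,2.4,3.2,0,0,0,0,14,2.4,3.2,0,0,0,0,14,2.4,3.2,0,0,0,0,14,2.4,3.2,0,0,0,0,14,2.4,3.2,0,0,0,0,14,2.4,3.2,0,0,0,0,14,2.4,3.2,0,0,0,0,14,1.8,2.4,0,0,0,0])

```text
t: 12.65
tcp_pos: [0.6077, 0.1037, 0.0105]
tool_rot: [0.635, 0.309, -0.321, 0.631]
force: [-0.5, -0.5, 0.5]
finger_gap: 0.165
```

```bash
python3 - <<'E'
from bot import *
report()
bottle(.629,.105,"scene","pics/scene10.png",(230,260,390,380)); bottle(.629,.105,"side","pics/side10.png",(320,180,480,300))
s=viewer.snapshot("wrist"); cv2.imwrite("pics/w10.png",s["image"][:,:,::-1])
E
```

```text
t 12.65 tcp [0.6077 0.1037 0.0105] F [-0.5 -0.5  0.5] gap 0.165 q [-0.01  0.87  2.04  3.16  0.41 -1.58]
[[ 0.602  0.798 -0.018]
 [-0.012 -0.013 -1.   ]
 [-0.798  0.602  0.001]]
scene bottle 188 [0.6288 0.1026] resid 0.0019
side bottle 303 [0.6287 0.1049] resid 0.0015
```

View pics/scene10.png

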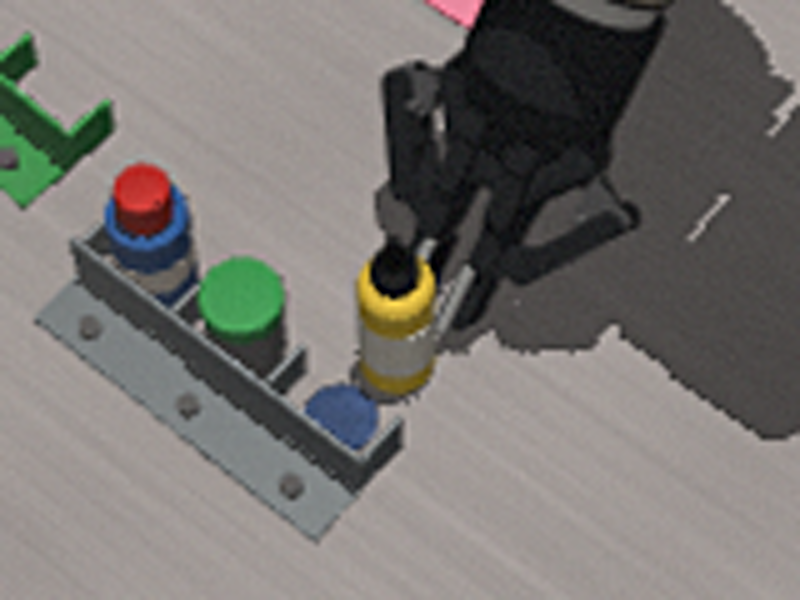

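View pics/w10.png

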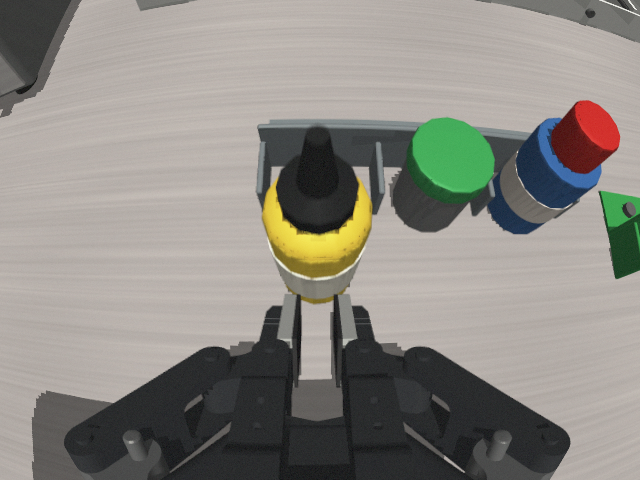

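Request:
move_arm(deltas=[14,1.8,2.4,0,0,0,0,14,2.4,3.2,0,0,0,0,14,2.4,3.2,0,0,0,0,14,2.4,3.2,0,0,0,0,14,2.4,3.2,0,0,0,0,14,2.4,3.2,0,0,0,0,14,1.8,2.4,0,0,0,0,14,1.8,2.4,0,0,0,0,14,1.2,1.6,0,0,0,0])

```text
t: 13.7
tcp_pos: [0.6385, 0.1031, 0.0105]
tool_rot: [0.635, 0.309, -0.321, 0.63]
force: [-1.7, -0.8, 0.8]
finger_gap: 0.166
```

```bash
python3 - <<'E'
from bot import *
report()
bottle(.661,.103,"scene","pics/scene11.png",(230,260,390,380)); bottle(.661,.103,"side","pics/side11.png",(320,180,480,300))
E
```

```text
t 13.7 tcp [0.6385 0.1031 0.0105] F [-1.7 -0.8  0.8] gap 0.166 q [-0.01  0.87  1.97  3.16  0.34 -1.58]
[[ 0.602  0.798 -0.018]
 [-0.012 -0.014 -1.   ]
 [-0.798  0.602  0.001]]
scene bottle 223 [0.6605 0.1022] resid 0.0031
side bottle 291 [0.6597 0.1043] resid 0.0019
```

View pics/scene11.png

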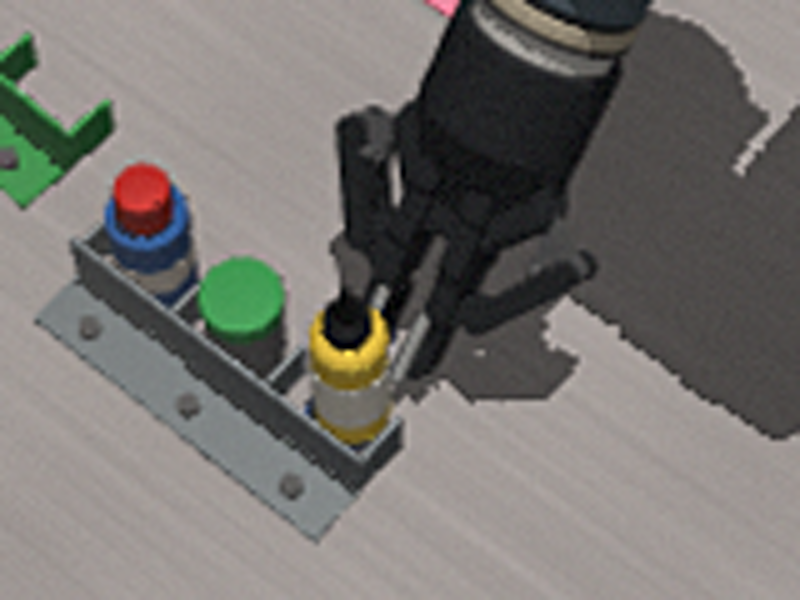

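View pics/side11.png

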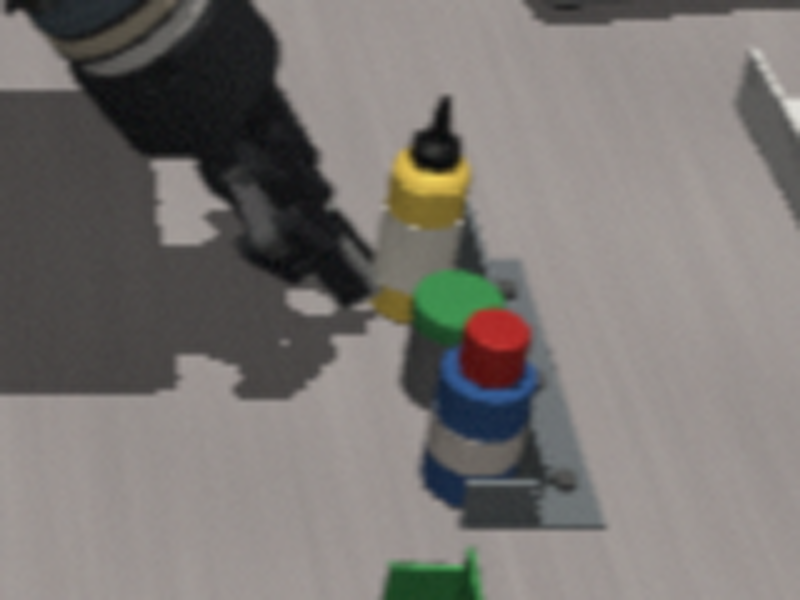

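Request:
move_arm(deltas=[14,1.2,1.6,0,0,0,0,14,1.2,1.6,0,0,0,0,14,1.2,1.6,0,0,0,0,14,1.2,1.6,0,0,0,0,14,0,0,0,0,0,0])

```text
t: 14.3
tcp_pos: [0.6467, 0.103, 0.0107]
tool_rot: [0.635, 0.309, -0.321, 0.631]
force: [-0.2, -0.5, -0.7]
finger_gap: 0.163
```

Request:
move_arm(deltas=[14,0.6,0.8,0,0,0,0,14,0.6,0.8,0,0,0,0])

```text
t: 14.5
tcp_pos: [0.6479, 0.103, 0.0104]
tool_rot: [0.635, 0.31, -0.321, 0.63]
force: [-2.5, 0.8, 1.0]
finger_gap: 0.157
```

```bash
python3 - <<'E'
from bot import *
report()
bottle(.67,.103,"scene"); bottle(.67,.103,"side")
E
```

```text
t 14.5 tcp [0.6479 0.103  0.0104] F [-2.5  0.8  1. ] gap 0.157 q [-0.01  0.87  1.94  3.16  0.31 -1.58]
[[ 0.601  0.799 -0.018]
 [-0.012 -0.013 -1.   ]
 [-0.799  0.602  0.001]]
scene bottle 227 [0.6695 0.1023] resid 0.0031
side bottle 273 [0.6681 0.1041] resid 0.0015
```

Nearly home. I'll creep 1 mm at a time and watch for the force step when it meets the back plate.

Request:
move_arm(deltas=[14,0.6,0.8,0,0,0,0,14,0,0,0,0,0,0])

```text
t: 14.8
tcp_pos: [0.6481, 0.103, 0.0103]
tool_rot: [0.635, 0.31, -0.322, 0.63]
force: [-6.1, -0.0, 3.3]
finger_gap: 0.165
```

Request:
move_arm(deltas=[14,0.6,0.8,0,0,0,0,14,0,0,0,0,0,0])

```text
t: 15.0
tcp_pos: [0.6482, 0.1031, 0.01]
tool_rot: [0.635, 0.311, -0.322, 0.63]
force: [-6.8, 0.2, 5.4]
finger_gap: 0.166
```

Request:
move_arm(deltas=[14,-0.6,-0.8,0,0,0,0,14,-1.2,-1.6,0,0,0,0,14,-1.8,-2.4,0,0,0,0,14,-3,-4,0,0,0,0,14,-6,-8,0,0,0,0,14,-9,-12,0,0,0,0,14,-9,-12,0,0,0,0,14,-9,-12,0,0,0,0,14,0,0,0,0,0,0])

```text
t: 15.9
tcp_pos: [0.5809, 0.1044, 0.0096]
tool_rot: [0.634, 0.311, -0.323, 0.63]
force: [0.4, 0.1, 0.0]
finger_gap: 0.163
```

```bash
python3 - <<'E'
from bot import *
report()
bottle(.67,.103,"scene","pics/scene12.png",(230,260,390,380)); bottle(.67,.103,"side","pics/side12.png",(320,180,480,300))
s=viewer.snapshot("wrist"); cv2.imwrite("pics/w12.png",s["image"][:,:,::-1])
E
```

```text
t 15.9 tcp [0.5809 0.1044 0.0096] F [0.4 0.1 0. ] gap 0.163 q [-0.01  0.87  2.1   3.16  0.47 -1.58]
[[ 0.598  0.801 -0.017]
 [-0.011 -0.013 -1.   ]
 [-0.801  0.598  0.001]]
scene bottle 203 [0.6704 0.1017] resid 0.0027
side bottle 257 [0.6684 0.104 ] resid 0.0012
```

View pics/scene12.png

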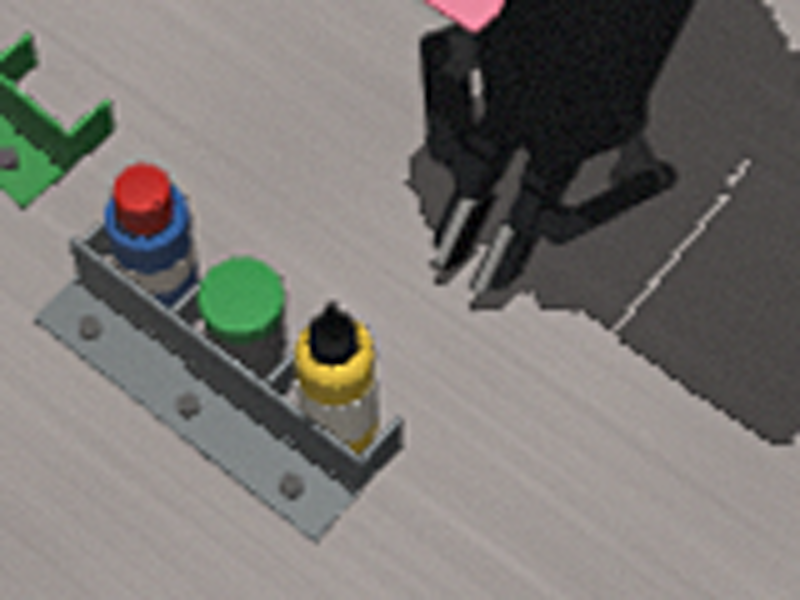

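View pics/side12.png

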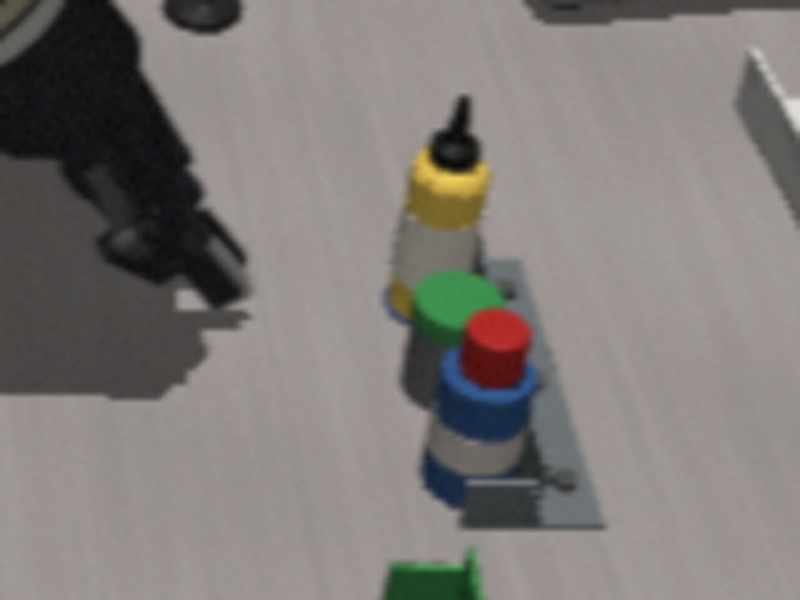

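View pics/w12.png

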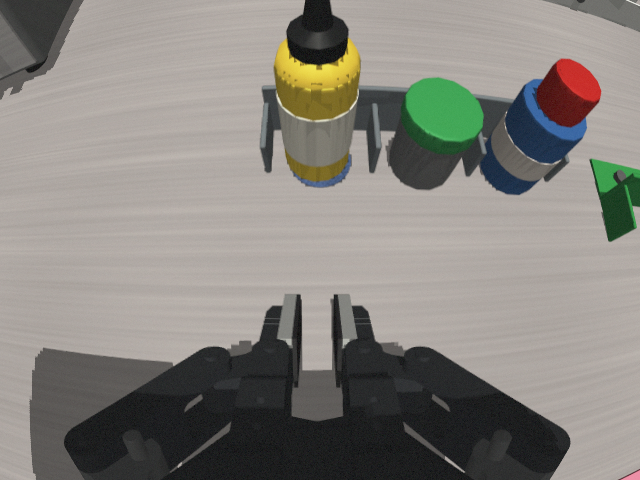

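The bottle stands in the stall. A thin crescent of pad shows in front of it (wrist view, near (318,182)), as expected with it about 3 mm past the pad centre and against the plate. I'll lift the hand clear and hand in.

Request:
move_arm(deltas=[14,-8,8,0,0,0,0,14,-15,12,0,0,0,0,14,-15,12,0,0,0,0,14,-8,6,0,0,0,0,14,0,0,0,0,0,0,14,0,0,0,0,0,0])

```text
t: 16.65
tcp_pos: [0.5872, 0.1041, 0.07]
tool_rot: [0.635, 0.309, -0.321, 0.631]
force: [-0.4, 0.5, 0.6]
finger_gap: 0.159
```

```bash
python3 - <<'E'
from bot import *
report()
bottle(.67,.103,"scene"); bottle(.67,.103,"side")
s=viewer.snapshot("side"); cv2.imwrite("pics/side13.png",s["image"][:,:,::-1])
E
```

```text
t 16.65 tcp [0.5872 0.1041 0.07  ] F [-0.4  0.5  0.6] gap 0.159 q [-0.01  0.72  2.09  3.16  0.32 -1.58]
[[ 0.603  0.798 -0.018]
 [-0.012 -0.014 -1.   ]
 [-0.798  0.603  0.001]]
scene bottle 204 [0.6702 0.1017] resid 0.0027
side bottle 260 [0.6683 0.1042] resid 0.0011
```

View pics/side13.png

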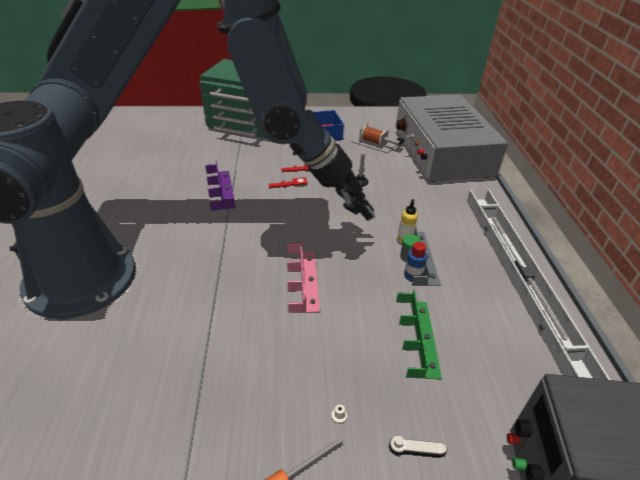

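The bottle stands upright in the grey rack at about (408,226), the hand is clear at about (360,205), and the other things are where they were.

```bash
python3 -c "
from station import job; print(job.sign_off())"
```

```text
the job is handed in; nothing more can be done
None
```

I slid the yellow bottle about 125 mm into the empty stall of the grey rack, up against the back plate, and handed the job in at about 17 s. I pushed it with both fingertips about 17 mm above the bench and the hand tilted 37° to keep clear of the spout. The bottle was never gripped or lifted.

**Last checks**
- **Fully home:** the fingers stopped at x = 0.648 as the push force rose to about 7 N. After I backed off, the bottle stayed at about (0.670, 0.102) in the scene view and (0.668, 0.104) in the side view. Touching the plate should put it near x = 0.670–0.671, so it is within 0–3 mm of the back plate (6 mm allowed), and about 1 mm off the stall's centre.
- **Upright and undisturbed:** the bottle looks upright in every picture. The other things look unmoved, though I judged both by eye and measured neither. The leveller is partly hidden behind the hand in the last picture.
- **Hand clear:** the fingertips are 70 mm up and about 80 mm from the bottle, with the force reading back to noise.

**Disagreements:** the two cameras differ by about 2 mm on the bottle's position, which is within their stated accuracy. My first straight approach ran into a wrist-joint limit, so I turned the wrist over above the bench, away from the bottle, before coming down to push.

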